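# Open the diffuser refill bottle's safety cap

### The arm

A 6-joint arm with a two-finger parallel gripper is mounted at the origin on the work surface. World frame = base frame: x ahead of the robot, y to its left, z up, the work surface at z = 0. Lengths are in m, angles in rad, forces in N, time in s.
With the tool pointing down it reaches from about 0.375 to 0.925 m from the base axis. Payload 5.7 kg.
Tool frame: the origin (TCP) lies midway between the tips of the shut fingers; the grasp point (between the pads) lies 19 mm behind it (r.grip_point_offset is the distance from the TCP to the grasp point, in m); z points along the fingers, y is the direction in which the jaws open and shut (so a half turn about z gives the same grasp; the last joint's range is limited). The gripper opens to 88 mm and grips with 3 to 60 N. Pads are 20 mm wide; open, the fingers measure 115 mm over their backs; the gripper's body (75 mm by 178 mm) begins 61 mm behind the grasp point.
Start: joints at [-1.346, 0.359, 1.51, -0, 1.272, -0.115], TCP at [0.2, -0.566, 0.183] pointing down, gripper open.
Joint ranges: [-2.97, 2.97], [-1.01, 2.36], [0.21, 2.38], [-0.96, 4.11], [0.2, 2.71], [-2.98, 2.98]. Speed limits (rad/s): [2.39, 2.39, 3.14, 3.14, 3.14, 3.14].

### API

Orientations are given as [roll, pitch, yaw] about the fixed x, y, z axes, in that order (R = Rz(yaw) Ry(pitch) Rx(roll)).
In Python, from rig import r, read_camera, calibration, job gives the robot as it stands.
- The arm moves only by the tool play_rows, never from a script. Its arguments are lists of equal length, an entry for each row: "dp": the shift along the tool's x, y, z in mm, a list of three; "twist": the turn, a rotation vector about the tool's x, y, z in rad, a list of three; "claw": the finger opening in mm, from 0 to 87.8. In form: {"dp": [[x, y, z], ...], "twist": [[rx, ry, rz], ...], "claw": [claw, ...]}. A call has 1 to 10 rows; each row is the pose to reach, as a shift and turn from the pose commanded when the call began, along the tool's axes at that moment; what a row does not reach only later rows make up. A row lasts 1/8 s, in which the tool goes at most 62.5 mm and 10.7 degrees, less where a joint would pass 70% of its speed; a pose out of reach is approached as far as the arm can. A call with a gripper value outside its range is refused whole. The fingers move at their own pace and stop on an object; "squeeze" is the grip in N (left out, the last holds). Time passes only in rows, so rows that repeat a pose let the fingers close. It gives the time, the measured TCP pose, the force and the opening at its end, in the units of the state.
- r.get_state(): the state, without advancing time (a new reading comes with each control period).
- read_camera(name): name is "scene" or "top" or "wrist"; returns (picture, depth): 420x560x3 uint8, blue, green, red; 420x560 float32, m along the optical axis (not along the pixel's ray), 0 where there is no reading.
- calibration(name): a dict with "K" (3x3 intrinsics, pixels), "R" (3x3) and "t" (3): a world point X has camera coordinates R X + t. Camera axes: x right, y down, z forward; pixel columns grow to the right and rows downward; lengths in m; the calibration is good to about 2 mm. A picture is of the moment at which its call begins: read the wrist's pose just before it. calibration takes no time and is no camera call; for the wrist camera it gives the pose at the moment of the call.
- job.close_job(): hands the job in, once; it reports no verdict.
The state is a dict: "time": time; "joints": joint angles; "qd": joint speeds; "tau": joint torques, N m; "ee_pos": TCP position; "tool_rot": TCP orientation; "contact_force": force on the tool from outside, world axes, zero at the start; "moment": the same for the moment, N m; "grip_width": finger opening in m.
Only numpy, scipy, OpenCV 4.12 (cv2) and the standard library are available. Lean on these libraries where they do the work, as an engineer would, in place of code of your own. Each camera call takes 0.05 s, during which the arm holds its last target.

### The job

Open the refill bottle for the room diffuser: its black child-resistant cap has to be pushed down to its stop and held there while you turn it anticlockwise, firmly but without forcing it (never more than 25 N on the bottle), then lifted straight off. Set the cap down gently, closed top upwards, flat on the floor of the shallow white dish, let go of it, and leave the other things on the shelf where they are.

Things in the scene. Friction and masses are not known exactly. Their poses are not given: they have to be found in the camera images.
- bottle: amber glass refill bottle (72 mm across) in a round light-wood stand (96 mm across, 35 mm high) fixed to the shelf top; it cannot slide or turn. Origin: centre of the stand's underside, on the shelf top; z up along the bottle's axis. The glass shoulder ends 110 mm up; above it a neck 27 mm across goes up inside the cap.
- cap_mid (a point): centre (half-way up, on the axis) of the loose black safety cap on the bottle: round, 48 mm across, 42 mm tall, 50 g, z out of its closed top. Upper 20 mm: solid ribbed grip; lower 22 mm: hollow skirt 46 mm across. Closed: underside 127 mm, top 169 mm above the shelf top, 17 mm of free neck below, on the bottle's axis with up to 1.3 mm sideways play.
- cap: the same cap, origin at the centre of its underside. Not pressed it turns only a few degrees and cannot be lifted. A spring pushes it up (about 3 N at first, 0.4 N more per mm). It unlatches after 3 to 11 mm of downward travel, which differs from bottle to bottle and cannot be seen; 1.8 mm farther is a firm stop. The spring alone gives at most 8.5 N: a push of 10 to 13 N means the stop.
- neck_latch (a point): point on the bottle's axis, 131 mm above the shelf top, at the latch inside the cap. Held down at its stop, the cap turns anticlockwise seen from above; past 50 degrees it is free (70 to 80 is safe, at about 125 it is blocked), and lifts straight off: the neck reaches 22 mm up into it, so it is clear after a rise of 28 mm. Over 25 N between cap and bottle harms the neck.
- dish_floor (a point): centre of the flat inner floor of a loose, shallow round white dish: floor 4 mm above the shelf top and 92 mm across, rim 106 mm across and 8 mm high; 0.4 kg.
- matchbox: cardboard matchbox 55 x 36 x 15 mm; bystander, origin at the centre of its underside
- candle: glass candle jar with wooden lid, 74 mm across, 74 mm tall; bystander, origin at the centre of its underside
- figurine: round black figurine with two white eyes, 64 mm tall; bystander, origin at the centre of its underside
- alarm: round white smoke alarm lying on its back, 116 mm across, 32 mm high; bystander, origin at the centre of its underside
- keybowl: blue ceramic bowl 120 mm across, 45 mm tall; bystander, origin at the centre of its underside
- coasters: stack of three round cork coasters, 90 mm across, 19 mm high; bystander, origin at the centre of its underside
Things that resemble listed ones, but are neither listed nor needed, are in the scene too. Leave any turquoise or yellow look-alike of the bottle alone.

How it is judged:
By the outcome, as a careful person would: the job done as asked, in the order asked, and still so for the second after the job is handed in, with the robot touching nothing.
It also fails if it takes over 64 s, if anything falls off the work surface, if the arm or the gripper's body presses on something with over 40 N, if the wrist force passes 120 N, or if a joint passes its speed limit or range.

## Working session

There is one attempt and no reset: what is moved stays moved. The work goes in short steps, Python scripts to look and compute and a tool call to move; the robot and the scene stay as the last step left them, time stands still between calls to the robot, and variables do not carry over. Pictures are saved under pics/ and viewed, and the job is handed in when it is done.

Besides the shell and the picture viewer there is one more tool, called after ">>>" as name(argument=value, ...) on one line, values as JSON. play_rows: Moves the arm, as the interface text tells. Its arguments: {"type":"object","properties":{"dp":{"type":"array"},"twist":{"type":"array"},"claw":{"type":"array"},"squeeze":{"type":"number"}},"required":["dp","twist","claw"]}

```bash
ls; mkdir -p pics
python3 - <<'E'
from rig import r, read_camera, calibration, job
import cv2,numpy as np
s=r.get_state();print(s, r.grip_point_offset)
for n in("scene","top","wrist"):
    c=calibration(n);print(n,np.round(c["K"],1).tolist(),np.round(c["R"],3).tolist(),np.round(c["t"],3).tolist())
    p,d=read_camera(n);cv2.imwrite(f"pics/{n}0.png",p);np.savez(f"pics/{n}0.npz",p=p,d=d,**{k:np.array(c[k]) for k in"KRt"})
E
```

```text
pics
{'time': 0.0, 'joints': array([-1.34611239e+00,  3.59501851e-01,  1.51137516e+00, -3.68176961e-05,
        1.27250331e+00, -1.15132038e-01]), 'qd': array([ 0.00198841,  0.00042155,  0.00093163, -0.00041261,  0.0003039 ,
        0.0007449 ]), 'tau': array([ 1.35736627e-04, -5.15375590e+01, -2.70727855e+01,  6.70918124e-02,
        3.51940887e-02, -1.42077993e-04]), 'ee_pos': array([ 0.19978426, -0.56498388,  0.18193333]), 'tool_rot': array([-3.13981278e+00, -1.70423952e-04,  3.39826674e-01]), 'contact_force': array([ 0.09664734,  0.70020325, -0.48373037]), 'moment': array([-0.03354561, -0.0078971 , -0.00228577]), 'grip_width': 0.08779359321373018} 0.0187
scene [[442.3, 0.0, 275.4], [0.0, 442.3, 213.1], [0.0, 0.0, 1.0]] [[0.678, 0.735, -0.012], [0.601, -0.563, -0.567], [-0.424, 0.377, -0.823]] [-0.364, -0.223, 1.569]
top [[435.4, 0.0, 275.4], [0.0, 435.4, 207.7], [0.0, 0.0, 1.0]] [[-0.004, -1.0, -0.0], [-0.991, 0.004, -0.13], [0.13, -0.0, -0.991]] [0.02, 0.548, 1.065]
wrist [[300.3, 0.0, 278.3], [0.0, 300.3, 209.3], [0.0, 0.0, 1.0]] [[0.333, -0.943, -0.002], [-0.899, -0.318, 0.303], [-0.286, -0.099, -0.953]] [-0.599, -0.036, 0.393]
```

View pics/scene0.png

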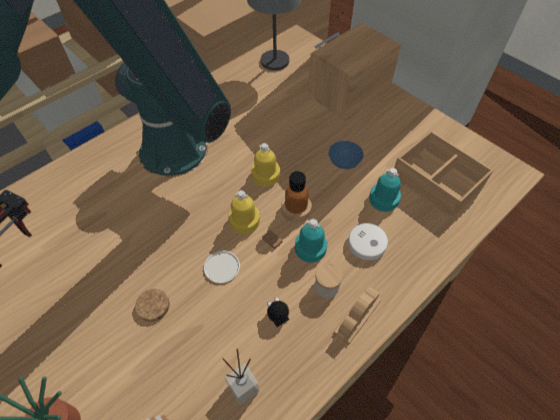

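View pics/top0.png

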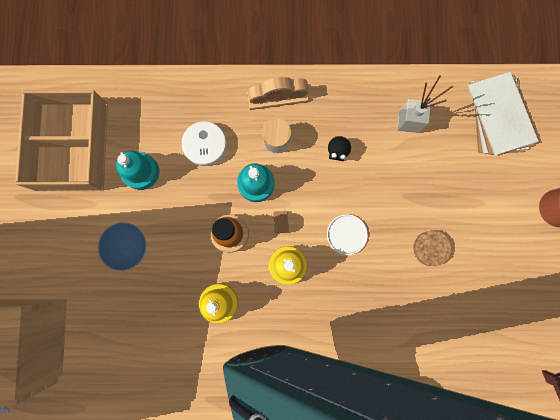

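View pics/wrist0.png

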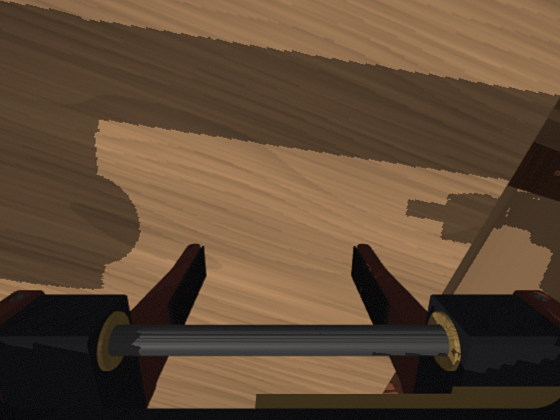

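The amber bottle with the black cap is at top (228,232), scene (297,190). The dish is the plain white disc at top (348,234), scene (222,267). The other white disc, at top (204,143), has slots and a button, so it is the alarm. Next I'll measure these and check an enlarged crop.

```bash
cat > h.py <<'E'
import numpy as np,cv2
def ray(c,uv):
    K,R,t=[np.array(c[k]) for k in"KRt"]
    d=R.T@np.linalg.solve(K,np.array([uv[0],uv[1],1.]));o=-R.T@t
    return o,d
def onz(c,uv,z):
    o,d=ray(c,uv);return o+d*(z-o[2])/d[2]
def cloud(c,d):
    K,R,t=[np.array(c[k]) for k in"KRt"]
    v,u=np.indices(d.shape);P=np.stack([(u-K[0,2])/K[0,0]*d,(v-K[1,2])/K[1,1]*d,d],-1)
    return (P-t)@R
def blob(m,uv):
    n,l,s,ce=cv2.connectedComponentsWithStats(m.astype(np.uint8),connectivity=4)
    k=l[uv[1],uv[0]]
    return (l==k)&(k>0),s[k],ce[k]
E
python3 - <<'E'
import numpy as np,cv2
from h import *
out=[]
for n,cu,di in(("top",(222,230),(348,234)),("scene",(297,180),(222,267))):
    z=np.load(f"pics/{n}0.npz");p,d=z["p"],z["d"];W=cloud(z,d)
    b=p.max(2)
    m,s,ce=blob(b<45,cu);print(n,"cap blob",s,ce)
    q=W[m];q=q[d[m]>0];print(" cap z pct",np.percentile(q[:,2],[1,50,90,99]))
    top=m&(W[...,2]>.160)&(d>0)
    (c,rad)=cv2.minEnclosingCircle(np.argwhere(top)[:,::-1].astype(np.float32)); print(" toppix",top.sum(),c,rad, "onz",onz(z,c,.169), "median",np.median(W[top],0), onz(z,np.argwhere(top)[:,::-1].mean(0),.169))
    g=(p.min(2)>150)&(p.max(2).astype(int)-p.min(2)<40)
    m,s,ce=blob(g,di);print("dish",s,ce,"z",np.percentile(W[m][:,2],[5,50,95]),"rim onz",onz(z,ce,.008), onz(z,ce,.004))
    for nm,uv in(("table",(400,300) if n=="top" else (300,380)),):print(nm,W[uv[1],uv[0]])
    u,v=cu;out.append(cv2.resize(p[v-45:v+75,u-60:u+60],(390,390),interpolation=cv2.INTER_CUBIC))
cv2.imwrite("pics/crop1.png",np.hstack(out))
# heightmap of top
z=np.load("pics/top0.npz");W=cloud(z,z["d"])
for nm,uv in dict(match=(280,220),candle=(277,132),fig=(340,146),yel1=(288,265),yel2=(213,305),teal1=(255,175),).items():print(nm,np.round(W[uv[1],uv[0]],3))
E
```

```text
top cap blob [212 219  23  21 356] [223.03651685 228.96348315]
 cap z pct [0.14319568 0.16820129 0.17041906 0.1719223 ]
 toppix 340 (222.63302612304688, 228.6697235107422) 10.705310821533203 onz [0.48463795 0.13452416 0.169     ] median [0.48418652 0.13409104 0.1682422 ] [0.48462195 0.13424005 0.169     ]
dish [ 327  214   41   41 1238] [347.32956381 233.94991922] z [-0.00069113  0.00310364  0.00756124] rim onz [ 0.4831984  -0.16683534  0.008     ] [ 0.48347824 -0.1674974   0.004     ]
table [ 3.15400851e-01 -2.97614639e-01  2.37407711e-04]
scene cap blob [289 172  16  20 260] [296.90769231 181.22692308]
 cap z pct [0.13179552 0.1671706  0.17135657 0.17360315]
 toppix 183 (297.0, 179.0) 7.810349941253662 onz [0.48993303 0.13088636 0.169     ] median [0.489071   0.13173966 0.16874516] [0.4890633  0.13175576 0.169     ]
dish [204 253  36  30 818] [220.9205379  267.39486553] z [-0.00012706  0.00353037  0.00843954] rim onz [ 0.48486143 -0.16817061  0.008     ] [ 0.48291575 -0.16719487  0.004     ]
table [ 0.86706145 -0.21935312 -0.00107915]
match [0.52  0.006 0.01 ]
candle [0.735 0.013 0.072]
fig [ 0.701 -0.145  0.061]
yel1 [ 0.405 -0.01   0.149]
yel2 [0.318 0.156 0.147]
teal1 [0.609 0.064 0.151]
```

View pics/crop1.png

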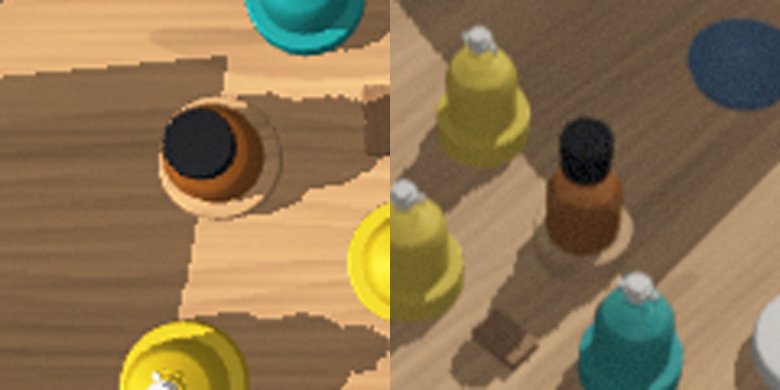

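The crop shows amber glass in a light-wood stand with a ribbed black cap, so this is the bottle. The cap is near (0.486, 0.133) and the dish near (0.484, -0.167). The two views differ by 4 mm on the cap, so I'll refine it with the wrist camera from above.

```bash
cat > plan.py <<'E'
import numpy as np
from scipy.spatial.transform import Rotation as Ro
from rig import r
def plan(targets,rpy=None):
    s=r.get_state();R0=Ro.from_euler('xyz',s['tool_rot']);p0=s['ee_pos']
    print("t",round(s['time'],2),"p",np.round(p0,4),"rpy",np.round(s['tool_rot'],4),"q",np.round(s['joints'],2),"F",np.round(s['contact_force'],2),"w",round(s['grip_width']*1e3,2))
    for p,yaw in targets:
        d=R0.inv().apply(np.array(p)-p0)*1e3
        tw=(R0.inv()*Ro.from_euler('xyz',[np.pi,0,yaw])).as_rotvec()
        print(np.round(d,1).tolist(),np.round(tw,4).tolist())
E
python3 - <<'E'
from plan import *
plan([((.4,-.4,.28),.7),((.486,.133,.26),1.3)])
E
```

```text
t 0.15 p [ 0.1998 -0.5651  0.1821] rpy [-3.1402e+00 -2.0000e-04  3.3980e-01] q [-1.35  0.36  1.51  0.    1.27 -0.12] F [-0.39  0.04 -0.34] w 87.91
[243.8, -89.1, -97.7] [-0.0014, -0.0004, -0.3602]
[502.5, -563.0, -77.0] [-0.0012, -0.0009, -0.9602]
```

>>> play_rows(dp=[[60,-22,-50],[120,-44,-95],[180,-66,-98],[235,-100,-98],[270,-150,-98],[300,-205,-98],[330,-255,-98],[360,-305,-95],[388,-358,-92],[416,-410,-90]], twist=[[0,0,-0.1],[0,0,-0.2],[0,0,-0.3],[0,0,-0.4],[0,0,-0.5],[0,0,-0.6],[0,0,-0.7],[0,0,-0.8],[0,0,-0.9],[0,0,-0.96]], claw=[87,87,87,87,87,87,87,87,87,87])

```text
time: 1.4
ee_pos: [0.4532, -0.0526, 0.2732]
tool_rot: [3.141, -0.0, 1.302]
contact_force: [0.6, 0.0, -1.2]
grip_width: 0.087
```

Run:
```python
from plan import *
plan([((.486,.133,.26),1.3)])
```

```text
t 1.4 p [ 0.4532 -0.0526  0.2732] rpy [ 3.1415e+00 -2.0000e-04  1.3020e+00] q [-0.27  0.07  1.67  0.    1.41  0.  ] F [ 0.56  0.03 -1.19] w 86.99
[187.7, -17.6, 13.2] [0.0001, -0.0002, 0.002]
```

>>> play_rows(dp=[[58,-6,4],[116,-12,8],[160,-16,12],[175,-17,12],[175,-17,12],[175,-17,12]], twist=[[0,0,0],[0,0,0],[0,0,0],[0,0,0],[0,0,0],[0,0,0]], claw=[87,87,87,87,87,87])

```text
time: 2.15
ee_pos: [0.4837, 0.1172, 0.2614]
tool_rot: [-3.142, 0.001, 1.299]
contact_force: [-0.2, 0.5, -0.1]
grip_width: 0.0871
```

Run:
```python
from plan import *
from h import *
from rig import *
c=calibration("wrist");s=r.get_state();p,d=read_camera("wrist")
cv2.imwrite("pics/w1.png",p);np.savez("pics/w1.npz",p=p,d=d,**{k:np.array(c[k]) for k in"KRt"})
W=cloud(c,d)
top=(d>0)&(abs(W[...,2]-.169)<.007)&(p.max(2)<70)&(np.hypot(W[...,0]-.486,W[...,1]-.133)<.04)
P=np.argwhere(top)[:,::-1].astype(np.float32);cc,rad=cv2.minEnclosingCircle(P)
print(top.sum(),cc,rad,onz(c,cc,.169),onz(c,P.mean(0),.169),np.median(W[top],0),"rad mm",rad*np.median(d[top])/300.3*1e3)
plan([((.486,.133,.26),1.3)])
```

```text
1775 (274.65216064453125, 181.17391967773438) 24.230411529541016 [0.48570032 0.13653471 0.169     ] [0.48571151 0.13649257 0.169     ] [0.48586566 0.13685221 0.17026763] rad mm 24.164612
t 2.2 p [0.4837 0.1171 0.2614] rpy [3.1415e+00 5.0000e-04 1.2982e+00] q [ 0.1   0.14  1.61 -0.    1.39  0.37] F [ 0.09 -0.16 -0.03] w 86.92
[16.0, -2.1, 1.4] [0.0001, 0.0005, -0.0018]
```

View pics/w1.png

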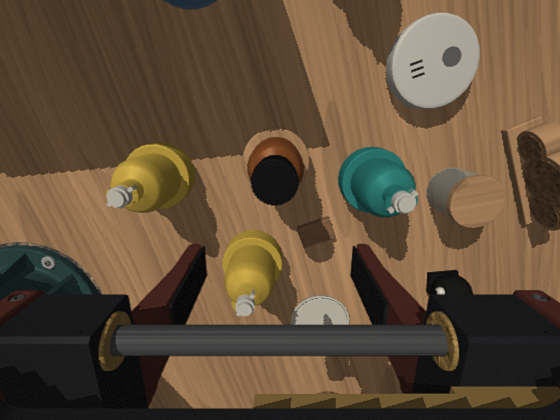

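The wrist view shows the black cap at (275,181), radius 24.2 mm as expected, centre about (0.4857, 0.1365). I'll move closer and look again.

>>> play_rows(dp=[[10,-2,15],[18,-3,30],[18,-3,46],[18,-3,46],[18,-3,46]], twist=[[0,0,0],[0,0,0],[0,0,0],[0,0,0],[0,0,0]], claw=[87,87,87,87,87])

```text
time: 2.82
ee_pos: [0.4857, 0.1366, 0.2152]
tool_rot: [-3.141, 0.0, 1.3]
contact_force: [0.7, 0.1, 0.5]
grip_width: 0.0871
```

```bash
cat > look.py <<'E'
import sys
from plan import *
from h import *
from rig import *
c=calibration("wrist");s=r.get_state();p,d=read_camera("wrist");n=sys.argv[1]
cv2.imwrite(f"pics/{n}.png",p);np.savez(f"pics/{n}.npz",p=p,d=d,**{k:np.array(c[k]) for k in"KRt"})
W=cloud(c,d)
top=(d>0)&(abs(W[...,2]-.169)<.007)&(p.max(2)<70)&(np.hypot(W[...,0]-.486,W[...,1]-.135)<.032)
P=np.argwhere(top)[:,::-1].astype(np.float32);cc,rad=cv2.minEnclosingCircle(P)
print(top.sum(),cc,rad,onz(c,cc,.169),onz(c,P.mean(0),.169),np.median(W[top],0),"rad mm",rad*np.median(d[top])/300.3*1e3)
plan([((.486,.136,.17),1.3)])
E
python3 look.py w2
```

```text
2283 (277.6351318359375, 213.6003875732422) 27.670656204223633 [0.48565435 0.13703575 0.169     ] [0.48565185 0.1370795  0.169     ] [0.48586608 0.13748808 0.17026452] rad mm 24.085756
t 2.88 p [0.486  0.1367 0.2156] rpy [ 3.1411e+00 -3.0000e-04  1.2998e+00] q [0.14 0.19 1.67 0.   1.28 0.41] F [-1.11 -0.26  0.11] w 86.46
[-0.7, 0.1, 45.6] [0.0005, -0.0003, -0.0002]
```

View pics/w2.png

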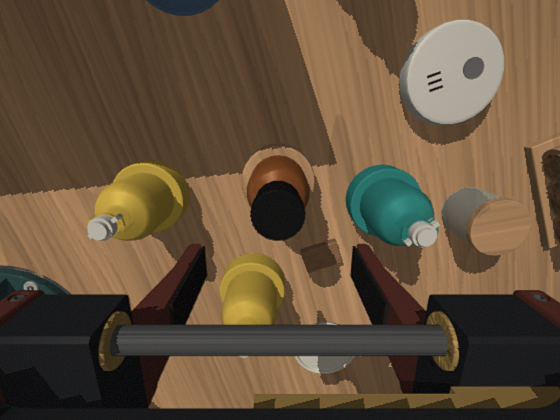

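Centre is again about (0.4857, 0.137), against y of 0.132–0.134 from the fixed cameras, so I'll use y ≈ 0.136. First I'll make a light test grip turned 90 degrees. That will centre the tool on its other axis by feel.

>>> play_rows(dp=[[-1,0,0],[-1,0,0],[-1,0,0],[-1,0,10],[-1,0,25],[-1,0,40],[-1,0,50],[-1,0,60],[-1,0,70],[-1,0,75]], twist=[[0,0,-0.18],[0,0,-0.36],[0,0,-0.54],[0,0,-0.72],[0,0,-0.9],[0,0,-1.08],[0,0,-1.26],[0,0,-1.44],[0,0,-1.57],[0,0,-1.57]], claw=[87,87,87,87,87,87,87,87,87,87])

```text
time: 4.12
ee_pos: [0.4858, 0.1357, 0.1405]
tool_rot: [3.141, 0.001, 2.868]
contact_force: [-0.6, 0.6, 0.2]
grip_width: 0.0869
```

>>> play_rows(dp=[[0,0,0],[0,0,0],[0,0,0],[0,0,0],[0,0,0],[0,0,0]], twist=[[0,0,0],[0,0,0],[0,0,0],[0,0,0],[0,0,0],[0,0,0]], claw=[70,60,54,50,50,50], squeeze=5)

```text
time: 4.88
ee_pos: [0.4854, 0.1357, 0.1403]
tool_rot: [3.141, -0.0, 2.87]
contact_force: [-0.2, 0.4, -0.2]
grip_width: 0.05
```

```bash
python3 -c "
from plan import *
plan([((.4858,.1358,.140),2.87)])"
```

```text
t 4.88 p [0.4854 0.1357 0.1403] rpy [ 3.1415e+00 -1.0000e-04  2.8697e+00] q [ 0.14  0.27  1.77  0.    1.11 -1.16] F [-0.18  0.39 -0.16] w 49.97
[-0.3, 0.2, 0.3] [0.0001, -0.0001, -0.0003]
```

>>> play_rows(dp=[[0,0,0],[0,0,0],[0,0,0],[0,0,0]], twist=[[0,0,0],[0,0,0],[0,0,0],[0,0,0]], claw=[49,47,45,45], squeeze=8)

```text
time: 5.38
ee_pos: [0.4854, 0.1357, 0.1403]
tool_rot: [3.142, -0.0, 2.87]
contact_force: [-0.4, 0.2, -0.3]
grip_width: 0.0454
```

```bash
python3 -c "
from plan import *
for _ in range(2): plan([])
from rig import *
import cv2
p,d=read_camera('wrist');cv2.imwrite('pics/w3.png',p);plan([])"
```

```text
t 5.38 p [0.4854 0.1357 0.1403] rpy [ 3.1415e+00 -1.0000e-04  2.8698e+00] q [ 0.14  0.27  1.77  0.    1.11 -1.16] F [-0.44  0.16 -0.29] w 45.39
t 5.38 p [0.4854 0.1357 0.1403] rpy [ 3.1415e+00 -1.0000e-04  2.8698e+00] q [ 0.14  0.27  1.77  0.    1.11 -1.16] F [-0.44  0.16 -0.29] w 45.39
t 5.42 p [0.4855 0.1357 0.1403] rpy [ 3.1415 -0.      2.8698] q [ 0.14  0.27  1.77  0.    1.11 -1.16] F [-0.73 -0.3   0.84] w 45.04
```

View pics/w3.png

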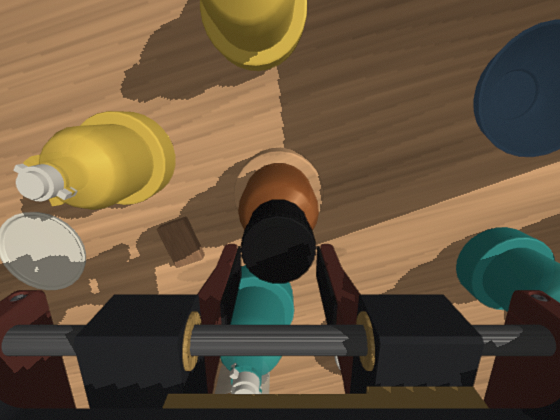

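The opening reached 45 mm with no force, which is less than the 48 mm grip diameter. I need to check whether the cap really is between the pads.

Run:
```python
from plan import *
from h import *
from rig import *
c=calibration("wrist");s=r.get_state();p,d=read_camera("wrist")
W=cloud(c,d);R0=Ro.from_euler('xyz',s['tool_rot'])
T=R0.inv().apply((W-s['ee_pos']).reshape(-1,3)).reshape(W.shape)*1e3
top=(d>0)&(abs(W[...,2]-.169)<.006)&(p.max(2)<70)&(np.hypot(W[...,0]-.486,W[...,1]-.135)<.032)
P=np.argwhere(top)[:,::-1].astype(np.float32)
print("top",top.sum(),np.median(T[top],0),np.percentile(T[top],[1,99],axis=0))
for u,v in[(235,250),(238,265),(225,290),(324,250),(320,260),(335,290),(280,245),(280,270),(280,225),(250,230),(310,230)]:print(u,v,np.round(T[v,u],1),p[v,u])
print(s['grip_width'],s['contact_force'])
cv2.imwrite("pics/w4.png",cv2.resize(p[180:330,180:380],(800,600),interpolation=cv2.INTER_CUBIC))
for n in("scene","top"):
    q,_=read_camera(n);u,v=(297,185) if n=="scene" else (225,230);cv2.imwrite(f"pics/{n}4.png",cv2.resize(q[v-50:v+50,u-60:u+60],(720,600),interpolation=cv2.INTER_CUBIC))
```

```text
top 4191 [  3.42991399  -0.47688226 -30.02884882] [[-20.80258474 -22.64517749 -31.59024447]
 [ 24.08052355  21.62989412 -23.8275663 ]]
235 250 [ 11.  -24.5 -50.1] [32 37 69]
238 265 [  3.5 -22.7 -53.5] [25 24 27]
225 290 [  9.7 -23.7 -87.9] [17 17 15]
324 250 [ 11.3  25.1 -50.8] [28 34 62]
320 260 [  7.9  22.3 -56.2] [14 16 13]
335 290 [ 10.9  24.2 -89.9] [30 35 64]
280 245 [  5.7   0.8 -31.7] [24 26 27]
280 270 [-11.9   0.8 -31.4] [11 10 12]
280 225 [ 18.1   0.8 -29.6] [26 26 26]
250 230 [ 14.8 -17.8 -29.5] [22 21 22]
310 230 [ 13.9  19.6 -27.2] [21 21 21]
0.045043608752436966 [-0.72918793 -0.29631935  0.84121699]
```

View pics/w4.png

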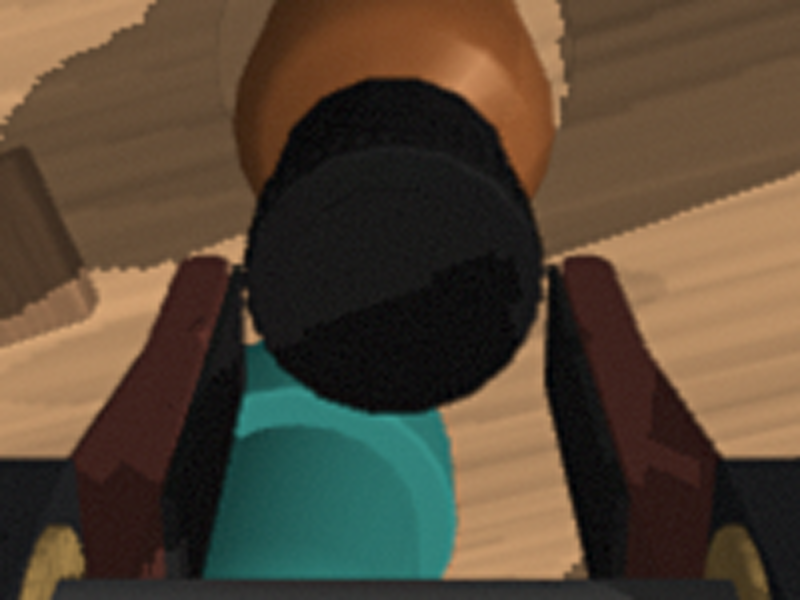

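View pics/scene4.png

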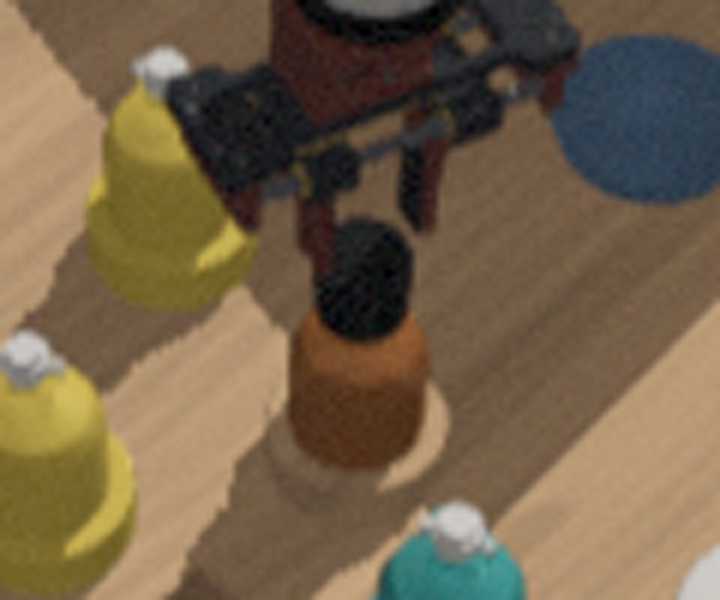

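>>> play_rows(dp=[[0,0,0],[0,0,0],[0,0,0]], twist=[[0,0,0],[0,0,0],[0,0,0]], claw=[43,40,40], squeeze=8)

```text
time: 5.95
ee_pos: [0.4854, 0.1357, 0.1403]
tool_rot: [3.141, -0.0, 2.87]
contact_force: [-0.2, 1.2, 0.9]
grip_width: 0.0401
```

Run:
```python
from plan import *
from h import *
from rig import *
plan([])
p,d=read_camera("wrist")
cv2.imwrite("pics/w5.png",cv2.resize(p[180:330,180:380],(800,600),interpolation=cv2.INTER_CUBIC))
```

```text
t 5.95 p [0.4854 0.1357 0.1403] rpy [ 3.1415 -0.      2.8698] q [ 0.14  0.27  1.77  0.    1.11 -1.16] F [-0.2   1.16  0.94] w 40.11
```

View pics/w5.png

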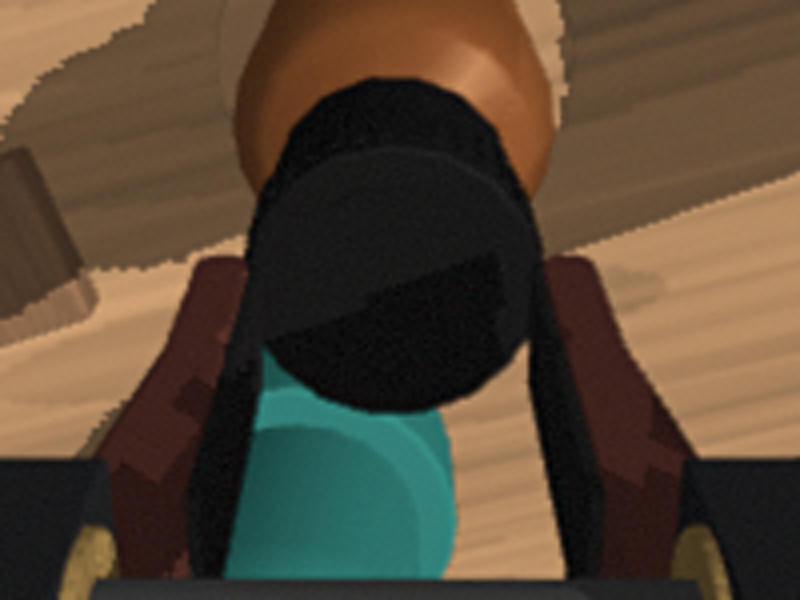

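Run:
```python
from plan import *
from h import *
from rig import *
c=calibration("wrist");s=r.get_state();p,d=read_camera("wrist")
K,R,t=[np.array(c[k]) for k in"KRt"]
R0=Ro.from_euler('xyz',s['tool_rot'])
o=R0.inv().apply(-R.T@t-s['ee_pos'])*1e3;print("cam in tool",o,"view axis in tool",R0.inv().apply(R[2]))
for q in[(0,0,0),(10,20,0),(10,-20,0),(10,20,-19),(10,20,-50),(0,20,-19)]:
    x=R@(R0.apply(np.array(q)/1e3)+s['ee_pos'])+t;u=K@x/x[2];print(q,np.round(u[:2]),x[2], "d there",d[int(u[1]),int(u[0])])
W=cloud(c,d);T=R0.inv().apply((W-s['ee_pos']).reshape(-1,3)).reshape(W.shape)*1e3
for v in range(225,330,8):
    print(v,[ (u,np.round(T[v,u]).astype(int).tolist()) for u in(228,234,240,318,326)])
z=np.load("pics/wrist0.npz")
print("start depth",z["d"][250:330:10,200],z["d"][250:330:10,355])
z=np.load("pics/w2.npz")
print("w2 depth",z["d"][250:330:10,200],z["d"][250:330:10,355])
```

```text
cam in tool [  83.55653362   -0.31342901 -202.96453147] view axis in tool [-3.03847055e-01  1.40155357e-04  9.52720813e-01]
(0, 0, 0) [279. 234.] 0.21875698402624444 d there 0.18556143
(10, 20, 0) [307. 221.] 0.21572131658159147 d there 0.1955429
(10, -20, 0) [251. 221.] 0.21571571036731205 d there 0.19966607
(10, 20, -19) [309. 231.] 0.19761962113566853 d there 0.18887538
(10, 20, -50) [315. 251.] 0.16808527593442588 d there 0.17024712
(0, 20, -19) [309. 245.] 0.2006580916874612 d there 0.18922305
225 [(228, [-45, -61, 139]), (234, [-46, -54, 140]), (240, [-46, -47, 139]), (318, [-45, 48, 139]), (326, [-45, 58, 139])]
233 [(228, [-56, -62, 140]), (234, [-56, -54, 138]), (240, [-56, -47, 139]), (318, [-56, 48, 138]), (326, [-56, 58, 138])]
241 [(228, [-66, -62, 139]), (234, [-67, -55, 139]), (240, [-67, -48, 140]), (318, [-67, 49, 139]), (326, [-66, 59, 139])]
249 [(228, [11, -29, -49]), (234, [11, -25, -49]), (240, [11, -22, -49]), (318, [11, 22, -49]), (326, [11, 26, -49])]
257 [(228, [12, -27, -60]), (234, [11, -24, -59]), (240, [9, -21, -55]), (318, [9, 21, -55]), (326, [11, 25, 
[... 745 characters left out ...]
88]), (240, [-109, -39, 55]), (318, [-171, 53, 138]), (326, [3, 20, -95])]
321 [(228, [1, -21, -98]), (234, [-5, -20, -90]), (240, [-111, -38, 46]), (318, [-185, 54, 139]), (326, [1, 20, -97])]
329 [(228, [28, -14, -136]), (234, [28, -12, -136]), (240, [28, -11, -135]), (318, [28, 10, -136]), (326, [28, 13, -136])]
start depth [0.17152153 0.16779414 0.16867381 0.1669591  0.44124416 0.44669756
 0.4510462  0.45628548] [0.17357832 0.1720914  0.17252396 0.17277516 0.44032893 0.44472024
 0.45036584 0.4564742 ]
w2 depth [0.17157544 0.16548981 0.16579518 0.16523813 0.16626878 0.48574388
 0.48925945 0.49562734] [0.17232919 0.17033134 0.1693565  0.17084086 0.48008776 0.4836728
 0.49095896 0.49548835]
```

View pics/top4.png

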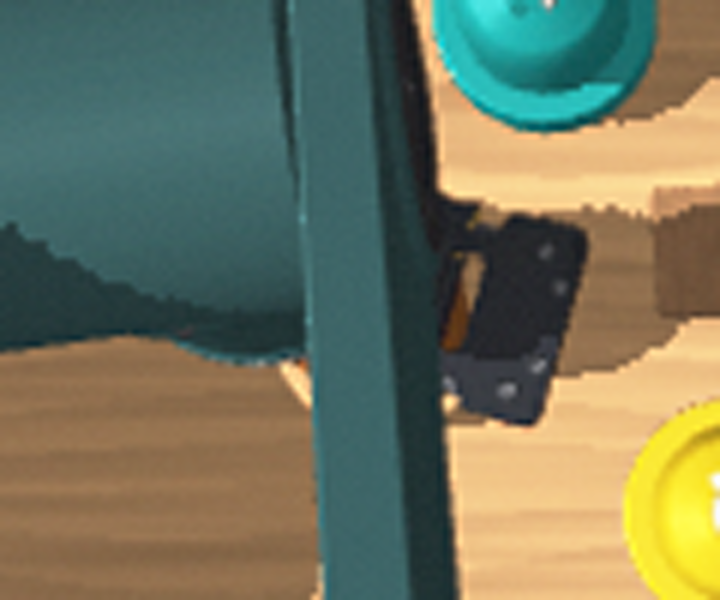

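The wrist depth puts the fingertips about 47 mm short of the reported TCP, and the fingers closed freely to 40 mm. So they must be above the cap. I'll cross-check with the scene camera.

Run:
```python
from plan import *
from h import *
from rig import *
c=calibration("scene");s=r.get_state();p,d=read_camera("scene");W=cloud(c,d)
R0=Ro.from_euler('xyz',s['tool_rot'])
T=R0.inv().apply((W-s['ee_pos']).reshape(-1,3)).reshape(W.shape)*1e3
np.savez("pics/s6.npz",p=p,d=d)
crop=p[130:230,230:350];cv2.imwrite("pics/s6.png",cv2.resize(crop,(720,600),interpolation=cv2.INTER_NEAREST))
for v in range(160,186,2):
    print(v,[(u,np.round(T[v,u]).astype(int).tolist()) for u in(281,283,285,287,289,302,304)])
near=(d>0)&(abs(T[...,0])<16)&(abs(T[...,1])<60)&(abs(T[...,1])>17)&(T[...,2]>-110)&(T[...,2]<20)
hs,_=np.histogram(T[near][:,2],bins=np.arange(-110,21,10));print(hs)
```

```text
160 [(281, [-25, -65, -163]), (283, [-28, -61, -164]), (285, [-22, -52, -153]), (287, [-19, -44, -146]), (289, [-21, -39, -145]), (302, [-30, -5, -136]), (304, [1, 20, -91])]
162 [(281, [-27, -66, -157]), (283, [-35, -64, -164]), (285, [-10, -45, -129]), (287, [-21, -46, -141]), (289, [-26, -42, -143]), (302, [169, 117, 138]), (304, [3, 22, -80])]
164 [(281, [-33, -69, -158]), (283, [-34, -64, -156]), (285, [-10, -45, -121]), (287, [-25, -47, -137]), (289, [-33, -46, -145]), (302, [161, 113, 139]), (304, [2, 22, -73])]
166 [(281, [-24, -65, -138]), (283, [-26, -60, -137]), (285, [-28, -55, -136]), (287, [-28, -49, -133]), (289, [-33, -46, -137]), (302, [152, 108, 137]), (304, [-2, 20, -69])]
168 [(281, [-27, -66, -133]), (283, [-27, -60, -131]), (285, [176, 55, 144]), (287, [7, -30, -78]), (289, [-33, -46, -129]), (302, [148, 106, 142]), (304, [0, 21, -58])]
170 [(281, [171, 36, 139]), (283, [172, 45, 145]), (285, [168, 51, 144]), (287, [12, -27, -63]), (289, [-5, -30, -82]), (302, [8, 20, -42]), (304, [-2, 21, -51])]
172 [(281, [162, 32, 138]), (283, [161, 39, 140]), (285, [159, 45,
[... 422 characters left out ...]
)]
178 [(281, [141, 21, 141]), (283, [140, 28, 143]), (285, [133, 32, 138]), (287, [133, 39, 142]), (289, [-3, -28, -44]), (302, [-8, 12, -28]), (304, [-10, 17, -26])]
180 [(281, [133, 16, 139]), (283, [129, 22, 139]), (285, [126, 28, 138]), (287, [127, 36, 144]), (289, [9, -21, -18]), (302, [-15, 8, -29]), (304, [-19, 12, -30])]
182 [(281, [126, 13, 140]), (283, [123, 19, 141]), (285, [120, 25, 141]), (287, [118, 32, 143]), (289, [4, -24, -17]), (302, [-20, 5, -27]), (304, [-22, 10, -25])]
184 [(281, [115, 7, 137]), (283, [117, 16, 144]), (285, [114, 22, 143]), (287, [110, 27, 142]), (289, [104, 32, 138]), (302, [-25, 2, -24]), (304, [-19, 13, -10])]
[ 9 25 30 29 27 32 26  5 27 12  8  9  3]
```

View pics/s6.png

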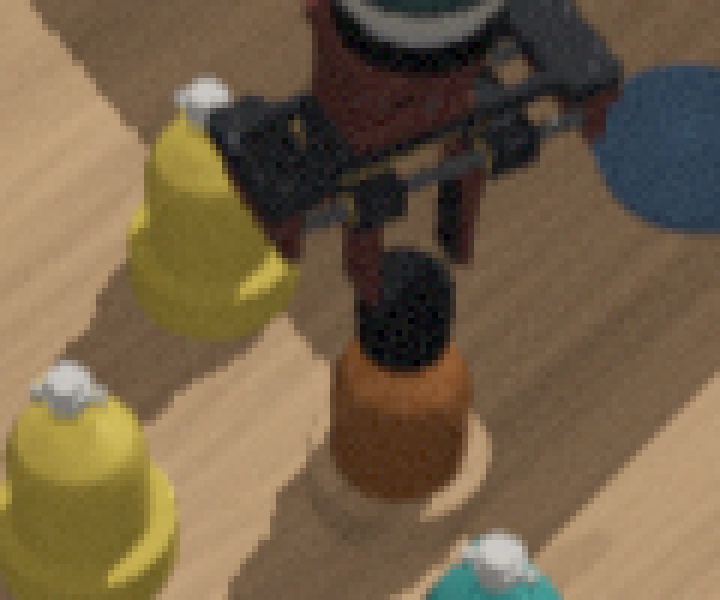

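Both cameras agree: the real fingertips are about 46 mm behind the reported TCP, at z ≈ 0.186, above the cap top. From here I'll treat the tips as TCP minus 46 mm. I'll open, go down 46 mm and do the light test grip again.

>>> play_rows(dp=[[0,0,0],[0,0,0],[0,0,0],[0,0,8],[0,0,16],[0,0,24],[0,0,32],[0,0,40],[0,0,46],[0,0,46]], twist=[[0,0,0],[0,0,0],[0,0,0],[0,0,0],[0,0,0],[0,0,0],[0,0,0],[0,0,0],[0,0,0],[0,0,0]], claw=[60,75,80,80,80,80,80,80,80,80])

```text
time: 7.35
ee_pos: [0.485, 0.1357, 0.0938]
tool_rot: [-3.141, -0.001, 2.87]
contact_force: [0.4, -0.5, -0.8]
grip_width: 0.0799
```

>>> play_rows(dp=[[0,0,0],[0,0,0],[0,0,0],[0,0,0],[0,0,0],[0,0,0],[0,0,0]], twist=[[0,0,0],[0,0,0],[0,0,0],[0,0,0],[0,0,0],[0,0,0],[0,0,0]], claw=[70,60,54,50,47,44,44], squeeze=5)

```text
time: 8.22
ee_pos: [0.4855, 0.1357, 0.0944]
tool_rot: [3.142, 0.0, 2.87]
contact_force: [-0.4, -0.6, 1.1]
grip_width: 0.048
```

Run:
```python
from plan import *
from h import *
from rig import *
plan([])
p,d=read_camera("wrist");cv2.imwrite("pics/w7.png",cv2.resize(p[180:330,180:380],(800,600),interpolation=cv2.INTER_CUBIC))
plan([])
```

```text
t 8.22 p [0.4855 0.1357 0.0944] rpy [3.1416e+00 1.0000e-04 2.8699e+00] q [ 0.14  0.33  1.82  0.    1.   -1.16] F [-0.35 -0.57  1.07] w 47.96
t 8.28 p [0.4854 0.1357 0.0944] rpy [3.1415 0.     2.8698] q [ 0.14  0.33  1.82  0.    1.   -1.16] F [-0.69 -0.59  0.43] w 47.73
```

View pics/w7.png

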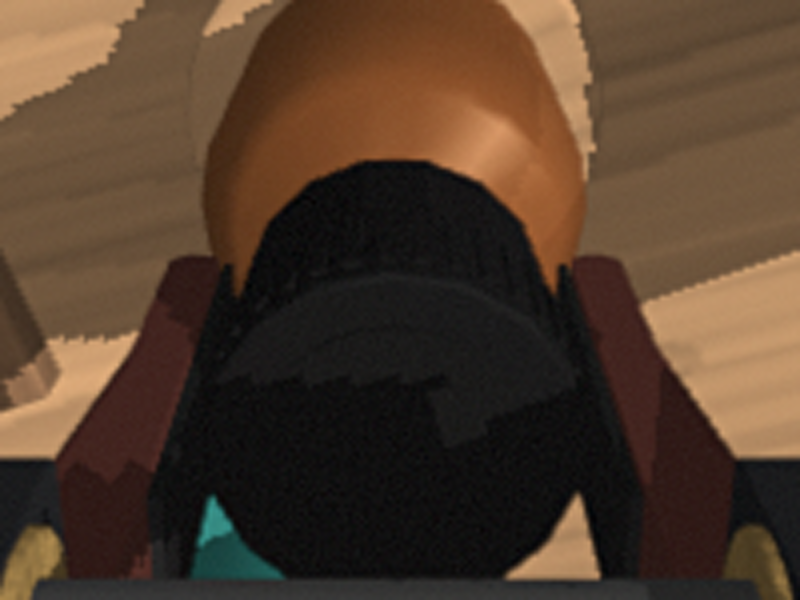

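Contact at 48.0 mm, which matches the grip diameter, with lateral force under 1 N. So this axis is centred. Now I'll open slightly, turn back to the starting yaw and grip there.

>>> play_rows(dp=[[0,0,0],[0,0,0],[0,0,0],[0,0,0],[0,0,0],[0,0,0],[0,0,0],[0,0,0],[0,0,0],[0,0,0]], twist=[[0,0,0],[0,0,0.15],[0,0,0.33],[0,0,0.51],[0,0,0.69],[0,0,0.87],[0,0,1.05],[0,0,1.23],[0,0,1.41],[0,0,1.57]], claw=[58,60,60,60,60,60,60,60,60,60])

```text
time: 9.52
ee_pos: [0.4853, 0.1358, 0.0942]
tool_rot: [-3.141, -0.0, 1.294]
contact_force: [-0.8, 1.1, 0.7]
grip_width: 0.06
```

>>> play_rows(dp=[[0,0,0],[0,0,0],[0,0,0],[0,0,0],[0,0,0],[0,0,0]], twist=[[0,0,0],[0,0,0],[0,0,0],[0,0,0],[0,0,0],[0,0,0]], claw=[58,53,50,47,44,44], squeeze=6)

```text
time: 10.28
ee_pos: [0.4852, 0.1357, 0.0943]
tool_rot: [-3.141, -0.0, 1.3]
contact_force: [-0.9, 0.2, 0.8]
grip_width: 0.0482
```

Run:
```python
from plan import *
plan([])
```

```text
t 10.28 p [0.4852 0.1357 0.0943] rpy [-3.1413 -0.      1.3   ] q [0.14 0.33 1.82 0.   1.   0.41] F [-0.85  0.18  0.78] w 48.19
```

Centred on both axes, at 48.2 mm with low force. Now I'll grip firmly and press down in steps.

>>> play_rows(dp=[[0,0,0],[0,0,0],[0,0,1],[0,0,2],[0,0,3],[0,0,3.5],[0,0,3.5]], twist=[[0,0,0],[0,0,0],[0,0,0],[0,0,0],[0,0,0],[0,0,0],[0,0,0]], claw=[40,40,40,40,40,40,40], squeeze=40)

```text
time: 11.15
ee_pos: [0.4854, 0.1357, 0.0908]
tool_rot: [-3.141, -0.0, 1.3]
contact_force: [-1.7, 0.1, 3.8]
grip_width: 0.0471
```

>>> play_rows(dp=[[0,0,0.5],[0,0,1],[0,0,1]], twist=[[0,0,0],[0,0,0],[0,0,0]], claw=[40,40,40])

```text
time: 11.52
ee_pos: [0.4854, 0.1357, 0.0898]
tool_rot: [-3.141, -0.0, 1.3]
contact_force: [-2.2, 1.3, 4.6]
grip_width: 0.0475
```

>>> play_rows(dp=[[0,0,0.5],[0,0,1],[0,0,1]], twist=[[0,0,0],[0,0,0],[0,0,0]], claw=[40,40,40])

```text
time: 11.9
ee_pos: [0.4854, 0.1357, 0.0888]
tool_rot: [-3.142, -0.0, 1.3]
contact_force: [-3.0, -0.3, 5.3]
grip_width: 0.0476
```

>>> play_rows(dp=[[0,0,0.5],[0,0,1],[0,0,1]], twist=[[0,0,0],[0,0,0],[0,0,0]], claw=[40,40,40])

```text
time: 12.28
ee_pos: [0.4854, 0.1357, 0.0878]
tool_rot: [-3.141, -0.0, 1.3]
contact_force: [-2.5, 0.6, 4.2]
grip_width: 0.0473
```

>>> play_rows(dp=[[0,0,0.5],[0,0,1],[0,0,1]], twist=[[0,0,0],[0,0,0],[0,0,0]], claw=[40,40,40])

```text
time: 12.65
ee_pos: [0.4854, 0.1357, 0.0868]
tool_rot: [-3.141, -0.0, 1.3]
contact_force: [-2.6, 0.2, 5.5]
grip_width: 0.0472
```

>>> play_rows(dp=[[0,0,0.5],[0,0,1],[0,0,1]], twist=[[0,0,0],[0,0,0],[0,0,0]], claw=[40,40,40])

```text
time: 13.02
ee_pos: [0.4854, 0.1357, 0.0865]
tool_rot: [3.141, -0.0, 1.3]
contact_force: [-4.2, -0.8, 11.7]
grip_width: 0.0474
```

Force jumped to 11.7 N at about 8 mm of travel, so this is the stop. I'll relieve the sideways 4 N a little and begin turning.

>>> play_rows(dp=[[0,-0.4,0],[0,-0.4,0],[0,-0.4,0]], twist=[[0,0,0],[0,0,-0.04],[0,0,-0.08]], claw=[40,40,40])

```text
time: 13.4
ee_pos: [0.4861, 0.1359, 0.0866]
tool_rot: [3.14, -0.001, 1.381]
contact_force: [-2.3, -0.5, 8.9]
grip_width: 0.0476
```

Run:
```python
from plan import *
plan([]);print(r.get_state()['moment'])
```

```text
t 13.4 p [0.4861 0.1359 0.0866] rpy [ 3.1396e+00 -7.0000e-04  1.3811e+00] q [0.14 0.34 1.83 0.   0.98 0.33] F [-2.3  -0.48  8.87] w 47.57
[ 0.0221845   0.36182211 -0.0231388 ]
```

>>> play_rows(dp=[[0,0,0.3],[0,0,0.3],[0,0,0.3],[0,0,0.3]], twist=[[0,0,-0.05],[0,0,-0.1],[0,0,-0.15],[0,0,-0.15]], claw=[40,40,40,40])

```text
time: 13.9
ee_pos: [0.4863, 0.1362, 0.0865]
tool_rot: [3.139, -0.001, 1.53]
contact_force: [-2.8, 0.3, 12.3]
grip_width: 0.0475
```

Run:
```python
from plan import *
plan([]);print(r.get_state()['moment'])
```

```text
t 13.9 p [0.4863 0.1362 0.0865] rpy [ 3.1392e+00 -8.0000e-04  1.5303e+00] q [0.14 0.34 1.83 0.   0.98 0.18] F [-2.75  0.33 12.33] w 47.54
[0.11511409 0.43354436 0.04397511]
```

>>> play_rows(dp=[[0,0,0],[0,0,0],[0,0,0],[0,0,0],[0,0,0]], twist=[[0,0,-0.06],[0,0,-0.13],[0,0,-0.2],[0,0,-0.27],[0,0,-0.27]], claw=[40,40,40,40,40])

```text
time: 14.52
ee_pos: [0.4863, 0.1362, 0.0866]
tool_rot: [3.139, -0.0, 1.801]
contact_force: [-2.7, 0.7, 11.9]
grip_width: 0.0475
```

Run:
```python
from plan import *
plan([]);print(r.get_state()['moment'])
from rig import *
import cv2
p,d=read_camera('wrist');cv2.imwrite("pics/w8.png",cv2.resize(p[180:330,180:380],(800,600),interpolation=cv2.INTER_CUBIC))
```

```text
t 14.53 p [0.4863 0.1362 0.0866] rpy [ 3.1390e+00 -2.0000e-04  1.8005e+00] q [ 0.14  0.34  1.83  0.    0.98 -0.09] F [-2.73  0.74 11.87] w 47.48
[ 0.11398682  0.41838354 -0.02192387]
```

View pics/w8.png

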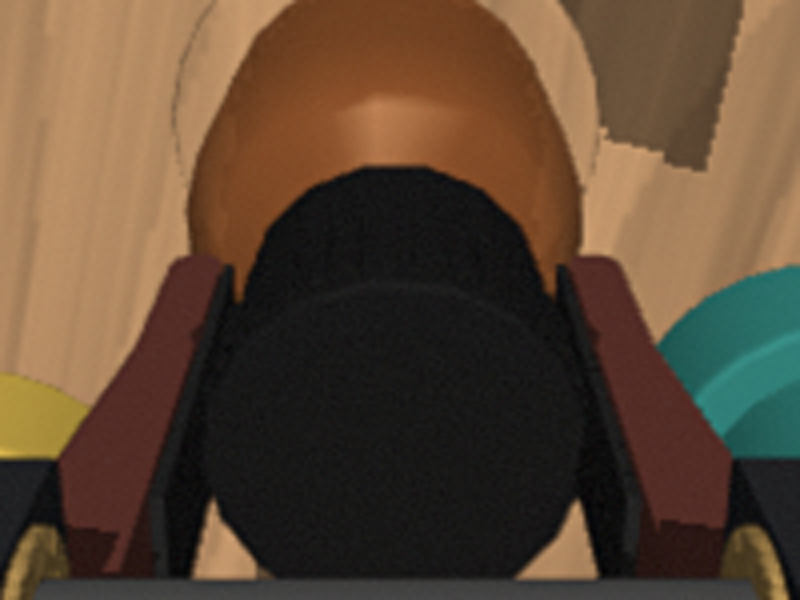

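Force steady at 12 N and almost no resisting torque, so the cap is turning with the gripper. I'll go on to about 76 degrees in total.

>>> play_rows(dp=[[0,0,0],[0,0,0],[0,0,0],[0,0,0],[0,0,0],[0,0,0]], twist=[[0,0,-0.07],[0,0,-0.14],[0,0,-0.21],[0,0,-0.28],[0,0,-0.35],[0,0,-0.41]], claw=[40,40,40,40,40,40])

```text
time: 15.32
ee_pos: [0.4863, 0.1362, 0.0865]
tool_rot: [3.139, 0.001, 2.212]
contact_force: [-3.1, 1.1, 12.0]
grip_width: 0.0472
```

>>> play_rows(dp=[[0,0,0],[0,0,0],[0,0,0],[0,0,0],[0,0,0],[0,0,0],[0,0,0]], twist=[[0,0,-0.07],[0,0,-0.14],[0,0,-0.21],[0,0,-0.28],[0,0,-0.35],[0,0,-0.41],[0,0,-0.41]], claw=[40,40,40,40,40,40,40])

```text
time: 16.2
ee_pos: [0.4863, 0.1361, 0.0865]
tool_rot: [3.14, 0.002, 2.62]
contact_force: [-1.7, 0.2, 10.6]
grip_width: 0.0478
```

Run:
```python
from plan import *
plan([]);print(r.get_state()['moment'])
```

```text
t 16.2 p [0.4863 0.1361 0.0865] rpy [3.1398e+00 1.8000e-03 2.6205e+00] q [ 0.14  0.34  1.83  0.    0.98 -0.91] F [-1.66  0.23 10.62] w 47.78
[0.07537846 0.31219316 0.07556657]
```

Turned 75.6°. Now I'll lift straight up, slowly at first.

>>> play_rows(dp=[[0,0,-2],[0,0,-5],[0,0,-8],[0,0,-11],[0,0,-12],[0,0,-12]], twist=[[0,0,0],[0,0,0],[0,0,0],[0,0,0],[0,0,0],[0,0,0]], claw=[40,40,40,40,40,40])

```text
time: 16.95
ee_pos: [0.4846, 0.1357, 0.0973]
tool_rot: [-3.141, -0.001, 2.62]
contact_force: [-0.5, -0.5, -0.4]
grip_width: 0.0474
```

Run:
```python
from plan import *
plan([]);print(r.get_state()['moment'])
```

```text
t 16.95 p [0.4846 0.1357 0.0973] rpy [-3.1411e+00 -7.0000e-04  2.6198e+00] q [ 0.14  0.32  1.82 -0.    1.   -0.91] F [-0.53 -0.51 -0.4 ] w 47.39
[ 0.06525962 -0.14178661  0.05887394]
```

It is free: 3 mm above the closed height with only the cap's weight showing. I'll lift it clear.

>>> play_rows(dp=[[0,0,-6],[0,0,-12],[0,0,-18],[0,0,-24],[0,0,-32],[0,0,-45],[0,0,-60],[0,0,-65],[0,0,-65]], twist=[[0,0,0],[0,0,0],[0,0,0],[0,0,0],[0,0,0],[0,0,0],[0,0,0],[0,0,0],[0,0,0]], claw=[40,40,40,40,40,40,40,40,40])

```text
time: 18.08
ee_pos: [0.4854, 0.1359, 0.1631]
tool_rot: [3.141, 0.001, 2.62]
contact_force: [-0.5, 0.1, -0.0]
grip_width: 0.0474
```

Run:
```python
from plan import *
from rig import *
from h import *
plan([((.484,-.167,.165),2.62)])
p,d=read_camera('wrist');q,e=read_camera('scene');W=cloud(calibration('scene'),e)
cv2.imwrite("pics/a9.png",np.hstack([cv2.resize(p,(400,300)),cv2.resize(q[110:230,225:385],(400,300),interpolation=cv2.INTER_CUBIC)]))
m=(q.max(2)<45)&(np.hypot(W[...,0]-.485,W[...,1]-.136)<.03)&(W[...,2]>.15)&(e>0)
print(np.percentile(W[m][:,2],[2,10,50,90]))
```

```text
t 18.07 p [0.4854 0.1359 0.1631] rpy [3.1408e+00 9.0000e-04 2.6198e+00] q [ 0.14  0.24  1.74  0.    1.16 -0.91] F [-0.51  0.13 -0.  ] w 47.41
[-149.7, -263.3, -2.0] [0.0008, 0.0009, -0.0002]
[0.2026037  0.21113999 0.23640031 0.31889178]
```

View pics/a9.png

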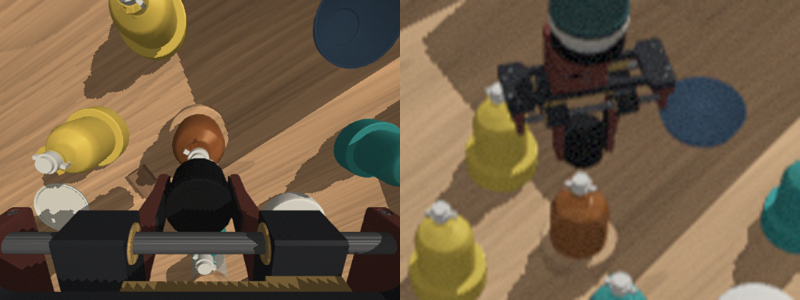

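The cap is off, held upright, and the bottle's white neck is showing. Now I'll move over the dish.

>>> play_rows(dp=[[-10,-16,-18],[-28,-48,-20],[-48,-84,-20],[-68,-120,-20],[-90,-158,-20],[-112,-196,-20],[-134,-235,-20],[-150,-263,-20],[-150,-263,-20],[-150,-263,-20]], twist=[[0,0,0],[0,0,0],[0,0,0],[0,0,0],[0,0,0],[0,0,0],[0,0,0],[0,0,0],[0,0,0],[0,0,0]], claw=[40,40,40,40,40,40,40,40,40,40])

```text
time: 19.42
ee_pos: [0.4834, -0.166, 0.1819]
tool_rot: [3.141, -0.002, 2.619]
contact_force: [0.1, -0.0, -0.8]
grip_width: 0.0471
```

Run:
```python
from plan import *
from rig import *
from h import *
plan([((.484,-.167,.02),2.62)])
c=calibration('wrist');p,d=read_camera('wrist');cv2.imwrite("pics/w10.png",p)
W=cloud(c,d)
q,e=read_camera('scene');cs=calibration('scene');S=cloud(cs,e);s=r.get_state()
cv2.imwrite("pics/s10.png",q)
m=(q.max(2)<50)&(np.hypot(S[...,0]-.484,S[...,1]+.167)<.026)&(S[...,2]<.26)&(S[...,2]>.1)&(e>0)
print(m.sum(),np.percentile(S[m][:,2],[1,2,5,10,50,90]) if m.any() else 0)
```

```text
t 19.43 p [ 0.4834 -0.166   0.1819] rpy [ 3.1410e+00 -1.8000e-03  2.6193e+00] q [-0.47  0.23  1.7   0.    1.21 -1.52] F [ 0.08 -0.05 -0.8 ] w 47.13
[-1.3, -0.6, 161.9] [0.0006, -0.0018, -0.0007]
326 [0.22122794 0.2225027  0.22605349 0.23066634 0.25469339 0.25812425]
```

View pics/w10.png

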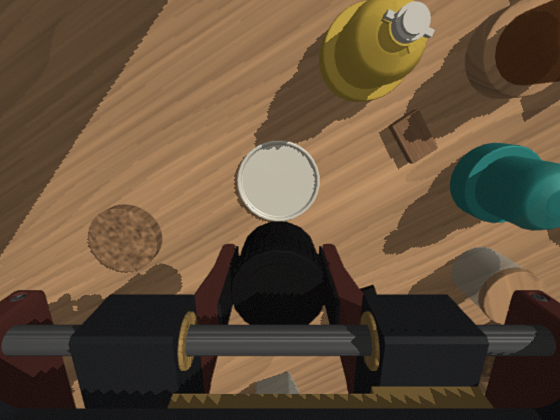

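View pics/s10.png

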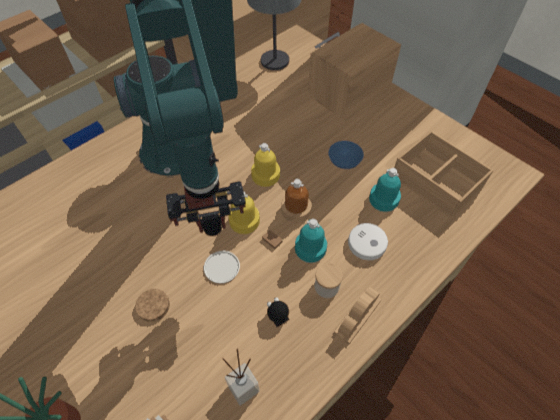

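The wrist view shows the dish at about (278,181) and the cap held upright. I'll check the dish centre from this view before lowering.

Run:
```python
from plan import *
from rig import *
from h import *
c=calibration('wrist');p=cv2.imread("pics/w10.png")
g=(p.min(2)>120)&(p.max(2).astype(int)-p.min(2)<60)
m,s,ce=blob(g,(278,185));print(s,ce)
cn,_=cv2.findContours(m.astype(np.uint8),cv2.RETR_EXTERNAL,cv2.CHAIN_APPROX_NONE)
e=cv2.fitEllipse(max(cn,key=len));print(e,onz(c,e[0],.006))
a=onz(c,(s[0],e[0][1]),.008);b=onz(c,(s[0]+s[2],e[0][1]),.008);print("width mm",1e3*np.linalg.norm(a-b))
```

```text
[ 238  142   82   79 4825] [277.43606218 181.96393782]
((277.462646484375, 181.52635192871094), (76.54280090332031, 79.63475036621094), 81.30939483642578) [ 0.48278014 -0.16637475  0.006     ]
width mm 105.00333254592616
```

>>> play_rows(dp=[[-1,0,30],[-1,0,60],[-1,0,90],[-1,0,120],[-1,0,145],[-1,0,160],[-1,0,170],[-1,0,180],[-1,0,180]], twist=[[0,0,0],[0,0,0],[0,0,0],[0,0,0],[0,0,0],[0,0,0],[0,0,0],[0,0,0],[0,0,0]], claw=[40,40,40,40,40,40,40,40,40])

```text
time: 20.65
ee_pos: [0.4847, -0.1673, 0.0022]
tool_rot: [3.142, -0.001, 2.62]
contact_force: [-0.5, 0.1, -0.2]
grip_width: 0.0472
```

Run:
```python
from plan import *
from rig import *
from h import *
plan([((.484,-.167,-.0287),2.62)])
c=calibration('wrist');p,d=read_camera('wrist');cv2.imwrite("pics/w11.png",p)
```

```text
t 20.65 p [ 0.4847 -0.1673  0.0022] rpy [ 3.1415e+00 -6.0000e-04  2.6199e+00] q [-0.47  0.48  1.88  0.    0.79 -1.52] F [-0.47  0.13 -0.19] w 47.17
[0.7, -0.1, 30.9] [0.0001, -0.0006, -0.0001]
```

View pics/w11.png

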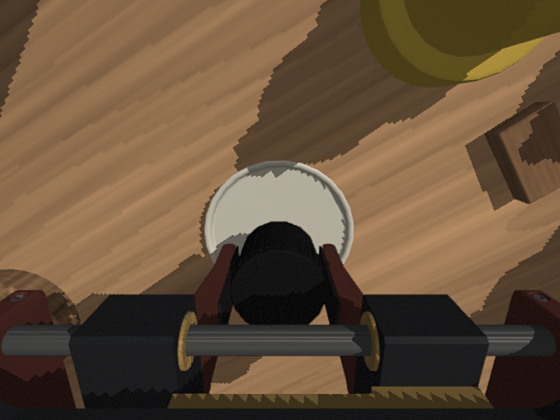

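Dish centre confirmed at (0.483, -0.166), 105 mm wide, and the cap is centred over it about 31 mm up. I'll go down slowly, feeling for contact.

>>> play_rows(dp=[[0,0,8],[0,0,15],[0,0,20],[0,0,24],[0,0,26],[0,0,27],[0,0,28],[0,0,28]], twist=[[0,0,0],[0,0,0],[0,0,0],[0,0,0],[0,0,0],[0,0,0],[0,0,0],[0,0,0]], claw=[40,40,40,40,40,40,40,40])

```text
time: 21.7
ee_pos: [0.4849, -0.1674, -0.0255]
tool_rot: [3.142, 0.0, 2.62]
contact_force: [-0.4, -0.6, -0.4]
grip_width: 0.0474
```

>>> play_rows(dp=[[0,0,0.5],[0,0,1],[0,0,1.5],[0,0,1.5]], twist=[[0,0,0],[0,0,0],[0,0,0],[0,0,0]], claw=[40,40,40,40])

```text
time: 22.2
ee_pos: [0.4848, -0.1674, -0.027]
tool_rot: [3.142, -0.0, 2.62]
contact_force: [0.4, 0.4, -0.2]
grip_width: 0.0472
```

>>> play_rows(dp=[[0,0,0.5],[0,0,1],[0,0,1]], twist=[[0,0,0],[0,0,0],[0,0,0]], claw=[40,40,40])

```text
time: 22.58
ee_pos: [0.4848, -0.1674, -0.0281]
tool_rot: [3.142, -0.0, 2.62]
contact_force: [-0.5, -0.4, -1.0]
grip_width: 0.0475
```

>>> play_rows(dp=[[0,0,0.3],[0,0,0.6],[0,0,0.6]], twist=[[0,0,0],[0,0,0],[0,0,0]], claw=[40,40,40])

```text
time: 22.95
ee_pos: [0.4849, -0.1674, -0.0286]
tool_rot: [3.142, -0.0, 2.62]
contact_force: [-0.4, -0.8, 0.0]
grip_width: 0.0475
```

>>> play_rows(dp=[[0,0,0.3],[0,0,0.6],[0,0,0.6]], twist=[[0,0,0],[0,0,0],[0,0,0]], claw=[40,40,40])

```text
time: 23.32
ee_pos: [0.4849, -0.1674, -0.0287]
tool_rot: [3.142, 0.0, 2.62]
contact_force: [-1.6, 1.4, 6.7]
grip_width: 0.0474
```

Contact came exactly at the predicted height. I'll ease off slightly, then release slowly.

>>> play_rows(dp=[[0,0,-0.4],[0,0,-0.4],[0,0,-0.4],[0,0,-0.4],[0,0,-0.4],[0,0,-0.4],[0,0,-0.4],[0,0,-0.4]], twist=[[0,0,0],[0,0,0],[0,0,0],[0,0,0],[0,0,0],[0,0,0],[0,0,0],[0,0,0]], claw=[40,40,48,50,53,57,62,64], squeeze=10)

```text
time: 24.32
ee_pos: [0.4849, -0.1674, -0.0288]
tool_rot: [3.142, -0.0, 2.62]
contact_force: [-0.6, -0.3, 0.8]
grip_width: 0.0638
```

Run:
```python
from plan import *
from rig import *
import cv2
plan([])
p,d=read_camera('wrist');cv2.imwrite("pics/w12.png",p)
```

```text
t 24.32 p [ 0.4849 -0.1674 -0.0288] rpy [ 3.1415 -0.      2.6198] q [-0.47  0.53  1.9   0.    0.71 -1.52] F [-0.65 -0.27  0.75] w 63.79
```

View pics/w12.png

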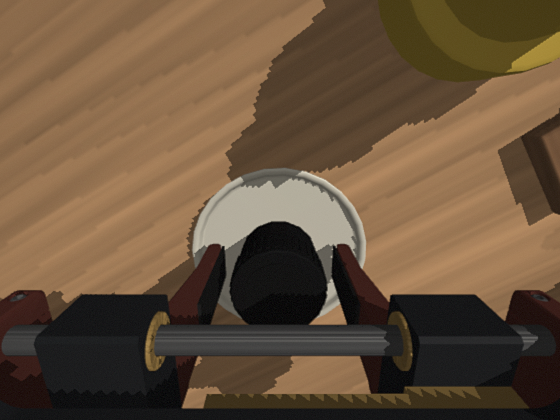

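The cap stands free in the dish. I'll retreat straight up.

>>> play_rows(dp=[[0,0,-8],[0,0,-20],[0,0,-35],[0,0,-60],[0,0,-95],[0,0,-130],[0,0,-165],[0,0,-190],[0,0,-200],[0,0,-200]], twist=[[0,0,0],[0,0,0],[0,0,0],[0,0,0],[0,0,0],[0,0,0],[0,0,0],[0,0,0],[0,0,0],[0,0,0]], claw=[66,70,70,70,70,70,70,70,70,70])

```text
time: 25.62
ee_pos: [0.4851, -0.1676, 0.1719]
tool_rot: [3.141, 0.001, 2.62]
contact_force: [0.4, 0.1, -0.2]
grip_width: 0.0698
```

Run:
```python
from plan import *
from rig import *
from h import *
plan([])
p,d=read_camera('wrist');c=calibration('wrist');W=cloud(c,d);cv2.imwrite("pics/w13.png",p)
m=(d>0)&(p.max(2)<70)&(np.hypot(W[...,0]-.484,W[...,1]+.167)<.035)&(W[...,2]<.07)&(W[...,2]>.035)
t=m&(W[...,2]>np.percentile(W[m][:,2],90)-.006);A=W[t]
P=np.argwhere(t)[:,::-1].astype(np.float32);cc,rad=cv2.minEnclosingCircle(P)
co=np.linalg.lstsq(np.c_[A[:,:2]-A[:,:2].mean(0),np.ones(len(A))],A[:,2],rcond=None)[0]
print("cap top z",np.median(A[:,2]),"centre",onz(c,cc,.046),"tilt deg",np.degrees(np.hypot(*co[:2])))
q,e=read_camera('scene');cv2.imwrite("pics/s13.png",q)
q,e=read_camera('top');cv2.imwrite("pics/t13.png",q)
```

```text
t 25.62 p [ 0.4851 -0.1676  0.1719] rpy [3.1414e+00 1.4000e-03 2.6198e+00] q [-0.47  0.24  1.71  0.    1.19 -1.52] F [ 0.44  0.11 -0.16] w 69.79
cap top z 0.04646147039413802 centre [ 0.48314694 -0.16665404  0.046     ] tilt deg 0.8555223827290246
```

View pics/w13.png

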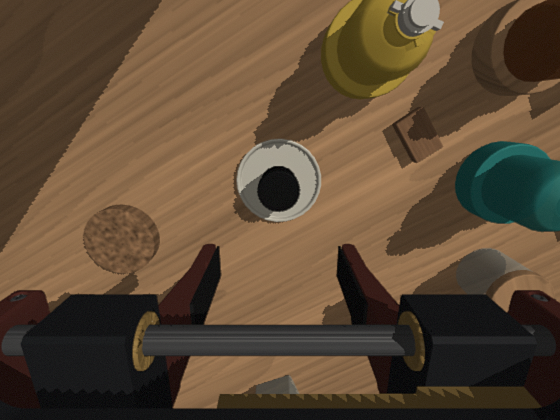

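View pics/s13.png

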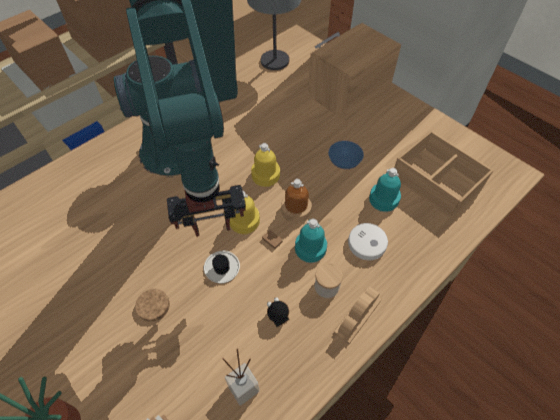

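The cap stands flat at the dish centre, top at z = 46 mm as expected, and the other things are unmoved. The arm is clear, so I'll hand in.

```bash
python3 -c "
from rig import job
print(job.close_job())"
```

```text
the job is handed in; nothing more can be done
None
```

The bottle is open, the cap is standing closed top up on the floor of the white dish, and the job is handed in at about 26 s of the 64 s.

- **Opening:** I pressed the cap to its stop, about 8 mm down, with a steady push of 9–12 N. I turned it 75.6° anticlockwise and lifted it straight off. The highest force I read on the bottle was about 12.5 N, against the limit of 25 N.
- **Placing:** The cap touched the dish floor at the predicted height with about 7 N. I eased off, released it and withdrew straight up.
- **Last checks:** The cap's top is at z = 46.5 mm (46 expected), within about 1 mm of the dish centre, with a measured tilt of 0.9°, which I put down to depth noise. The wrist force read about zero. By eye, the other things look unmoved in the scene picture; I did not measure them again.
- **What disagreed:**
  - The reported TCP lies about 46 mm beyond the real fingertips. The first test grip closed on air above the cap, touching nothing. I confirmed the offset with two cameras and corrected for it.
  - The cameras differed by up to about 5 mm on the cap's position. Two light grips at right angles showed the tool was centred.

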